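# Seat a tube block on the hidden pin of a dry block heater and hold it down

## Robot

A 6-joint arm with a two-finger parallel gripper is mounted at the origin on a cart in front of the work surface, level with it; the furniture and walls round the work are solid. World frame = base frame: x ahead of the robot, y to its left, z up, the work surface at z = 0. Lengths are in m, angles in rad, forces in N, time in s.
With the tool pointing down it reaches from about 0.3 to 0.775 m from the base axis. Payload 14.6 kg.
Tool frame: the origin (TCP) lies on the centre line of the jaws, within the pads' length; the fingertips stand 19 mm ahead of it and the grasp point (between the pads) is the TCP (ctrl.tip_reach is the distance from the TCP to the fingertips, in m); x points along the fingers, y is the direction in which the jaws open and shut, and the axes are right-handed (so a half turn about x gives the same grasp; the last joint's range is limited). The gripper opens to 94 mm and grips with 3 to 60 N. Pads are 16 mm wide; open, the fingers measure 119 mm over their backs; the gripper's body (75 mm by 177 mm) begins 78 mm behind the grasp point.
Start: joints at [1.143, 0.3, 1.521, -0, 1.321, -0.067], TCP at [0.194, 0.515, 0.224] pointing down, gripper open.
Joint ranges: [-3.03, 3.03], [-0.79, 2.21], [0.23, 2.52], [-1.04, 4.18], [0, 3.07], [-2.55, 2.55]. Speed limits (rad/s): [2.22, 2.22, 2.57, 3.14, 3.14, 3.14].

## Interface

Orientations are given as [roll, pitch, yaw] about the fixed x, y, z axes, in that order (R = Rz(yaw) Ry(pitch) Rx(roll)).
In Python, from station import ctrl, optics, models gives the robot as it stands. The module is installed in compiled form; this text tells all that it offers.
- The arm moves only by the tool arm_command, never from a script. Its argument "deltas" is a list of rows, each an object with "translation": the shift along the tool's x, y, z in units of 25 mm (1.0 is 25 mm), a list of three; "turn": the turn, a rotation vector about the tool's x, y, z in units of 5 degrees (1.0 is 5 degrees), a list of three. In form: [{"translation": [x, y, z], "turn": [rx, ry, rz]}, ...]. A call has 1 to 12 rows; each row is the pose to reach, as a shift and turn from the pose commanded when the call began, along the tool's axes at that moment; what a row does not reach only later rows make up. A row lasts 1/12 s, in which the tool goes at most 41.7 mm and 7.16 degrees, less where a joint would pass 70% of its speed; a pose out of reach is approached as far as the arm can. A call with a gripper value outside its range is refused whole. "gripper" is the finger opening in mm, from 0 to 94, set as the call begins (left out, the last holds). The fingers move at their own pace and stop on an object; "force" is the grip in N (left out, the last holds). Time passes only in rows, so rows that repeat a pose let the fingers close. It gives the time, the measured TCP pose, the force and the opening at its end, in the units of the state.
- ctrl.get_obs(): the state, without advancing time (a new reading comes with each control period).
- optics.camera(name): name is "side" or "top" or "wrist"; returns the picture (384x512x3 uint8, red, green, blue); there is no depth.
- optics.get_calibration(name): a dict with "K" (3x3 intrinsics, pixels), "k1" (the pictures are not rectified: a ray, as slopes to the right and down, at radius r is drawn at 1 + k1 r^2 times it, then the intrinsics apply), "origin" and "orientation" of the camera in the world. Camera axes: x right, y down, z forward; pixel columns grow to the right and rows downward; lengths in m; the calibration is good to about 2 mm. A picture is of the moment at which its call begins: read the wrist's pose just before it. get_calibration takes no time and is no camera call; for the wrist camera it gives the pose at the moment of the call.
- ctrl.hand_in(): hands the job in, once; it reports no verdict.
Trained networks look in the newest picture that a camera, given by its name, has taken for a name from the list of things; names that differ only in an ending like _2 or _b are one class to them, and where a whole thing is asked for, a point or a joint stands for the part that bears it (a point fixed in the world has none). Each returns a list of dicts, best first, with "score" (0 to 1); they miss things now and then, are a little off and sometimes report something else, mostly with a low value. They report only what shows in the picture. A call takes as long as a camera call.
- models.look_for(target, camera): "box" ([left, top, right, bottom] in pixels, round what is visible of it).
- models.cut_out(target, camera): "pixels" (384x512 bool, what is visible of it) and "box" ([left, top, right, bottom] in pixels, round what is visible of it).
- models.mark_of(target, camera): "at" ([column, row] in pixels: a listed point, or the origin of a listed thing).
The state is a dict: "time_s": time; "qpos": joint angles; "joint_vel": joint speeds; "tau": joint torques, N m; "ee_pos": TCP position; "eef_rot": TCP orientation; "force": force on the tool from outside, world axes, zero at the start; "moment": the same for the moment, N m; "grip_width": finger opening in m.
Only numpy, scipy, OpenCV 4.12 (cv2) and the standard library are available. Lean on these libraries where they do the work, as an engineer would, in place of code of your own. Each camera call takes 0.05 s, during which the arm holds its last target.

## Task

Take the aluminium tube block by its black handle, set it into the well of the dry block heater and work it along the well until it drops over the locating pin hidden beneath it. Then press it fully home against the sprung contact plate and keep it pressed down: finish while you are still holding it there. Do not disturb the other things on the bench.

Things in the scene. Friction and masses are not known exactly. Their poses are not given: they have to be found in the camera images.
- block_centre (a point): Centre, half-way up, of the loose tube block: aluminium, 70 mm (its x) x 56 mm (y) x 40 mm high, six tube bores in its top, a black handle on top, 74 mm high in all, so its underside is 37 mm below this point. Mass about 0.35 kg. Works either way round (yaw or yaw + 180 degrees).
- block_handle (a point): Middle of the block's handle, a solid upright black bar 50 mm long (block x), 14 mm thick (block y), 34 mm high; it reaches 17 mm above and below this point, down to the block's top.
- block_slot (a point): Middle of the block's underside, the mouth of the blind slot that fits over the pin: 13 mm along the block's x, 20 mm along its y, 20 mm deep.
- heater: Dry block heater, a low white housing fixed to the bench, 149 x 87 mm, grey control panel at its -x end. Origin on the bench under the middle of its well, z up, x along the well. The well, open above, is 94 mm (x) by 62 mm (y) inside; walls 12 mm thick, their top 54 mm above the bench. So the block can move 12 mm either way along x and 3 mm along y in it.
- well (a point): Middle of the well's mouth, 54 mm above the bench; axes as the heater. A fixed steel pin, 10 mm thick with tapered tip 43 mm above the bench, stands in the well on its centre line, anywhere within 9 mm of its middle along x (differs every time, must be felt or seen). The block rides on the tip, 7 mm above the contact plate, until its slot meets the pin; then it drops.
- contact_plate (a joint): How far the sprung plate on the well's floor is pressed down: 0 free (top 36 mm above the bench; it bears the block's weight), 0.006 m fully down (top at 30 mm). The spring pushes with about 6 N free and 12 N fully down, the block's weight helping to press, and lifts again as soon as the block is let go.
- tape: Bystander, leave alone: roll of green tape, 70 mm wide, 18 mm tall; origin under its middle, z up.
- beaker_100: Bystander, leave alone: clear glass beaker, 56 mm wide, 69 mm tall; origin under its middle, z up.
- vial_0: Bystander, leave alone: sample vial with white cap, 24 mm wide, 52 mm tall; origin under its middle, z up.
- vial_1: Bystander, leave alone: sample vial with black cap, 24 mm wide, 52 mm tall; origin under its middle, z up.
- wash_bottle: Bystander, leave alone: white wash bottle with blue cap and bent spout, 65 x 84 x 183 mm; origin under its middle, z up.
- flask: Bystander, leave alone: conical glass flask with red stopper, 64 mm wide, 106 mm tall; origin under its middle, z up.
- bulb: Bystander, leave alone: red rubber pipette bulb, 57 x 75 x 80 mm; origin under its middle, z up.
- reagent: Bystander, leave alone: glass reagent bottle with green tape, 55 mm wide, 93 mm tall; origin under its middle, z up.
- dropper_a: Bystander, leave alone: square glass dropping bottle with white cap, 39 mm wide, 106 mm tall; origin under its middle, z up.

How it is judged:
By the outcome, as a careful person would: the job done as asked, in the order asked, and still so for the second after the job is handed in, while the arm keeps its last pose, push and grip.
It also fails if it takes over 51 s, if anything falls off the work surface, if the arm or the gripper's body presses on something with over 40 N, if the wrist force passes 120 N, or if a joint passes its speed limit or range.

## Working session

There is one attempt and no reset: what is moved stays moved. The work goes in short steps, Python scripts to look and compute and a tool call to move; the robot and the scene stay as the last step left them, time stands still between calls to the robot, and variables do not carry over. Pictures are saved under pics/ and viewed, and the job is handed in when it is done.

Besides the shell and the picture viewer there is one more tool, called as name([rows], argument=value, ...), one row to a line, values as JSON. arm_command: Moves the arm, as the interface text tells. Its arguments: {"type":"object","properties":{"deltas":{"type":"array"},"gripper":{"type":"number"},"force":{"type":"number"}},"required":["deltas"]}

```bash
mkdir -p pics; cat > h.py <<'E'
import numpy as np, cv2
from station import ctrl, optics, models
from scipy.spatial.transform import Rotation as R
def rot(o):
    o=np.array(o,float)
    if o.shape==(3,3): return o
    if o.shape==(4,): raise Exception('quat?')
    return R.from_euler('xyz',o).as_matrix()
def ray(c,px):
    K=np.array(c['K']);k1=c['k1']
    d=np.array([(px[0]-K[0,2])/K[0,0],(px[1]-K[1,2])/K[1,1]])
    u=d.copy()
    for _ in range(20): u=d/(1+k1*(u@u))
    v=rot(c['orientation'])@np.array([u[0],u[1],1.]);return np.array(c['origin']),v
def atz(c,px,z):
    o,v=ray(c,px);return o+v*(z-o[2])/v[2]
def proj(c,P):
    p=rot(c['orientation']).T@(np.array(P)-np.array(c['origin']))
    u=p[:2]/p[2];u=u*(1+c['k1']*(u@u));K=np.array(c['K'])
    return np.array([K[0,0]*u[0]+K[0,2],K[1,1]*u[1]+K[1,2]])
def snap(n,f):
    im=optics.camera(n);cv2.imwrite('pics/'+f,im[:,:,::-1]);return im
E
python3 - <<'E'
from h import *
print(ctrl.get_obs(), ctrl.tip_reach)
for n in ['side','top','wrist']:
    snap(n,n+'0.png');c=optics.get_calibration(n);print(n,c)
for n in ['side','top']:
    for t in ['block_centre','block_handle','well','heater']:
        print(n,t,[(np.round(m['at']),round(m['score'],2)) for m in models.mark_of(t,n)[:2]])
print(ctrl.get_obs()['time_s'])
E
```

```text
{'time_s': 0.0, 'qpos': array([ 1.14338773e+00,  3.00481709e-01,  1.52159561e+00, -8.80778149e-06,
        1.32071386e+00, -6.65785088e-02]), 'joint_vel': array([ 2.09183103e-04, -9.40130055e-05,  1.92790916e-04, -1.96067118e-03,
       -9.73854215e-04, -3.60890674e-04]), 'tau': array([ 2.11493621e-03, -5.31814098e+01, -3.52730799e+01,  7.08700041e-02,
        2.45360413e-02, -3.86309353e-05]), 'ee_pos': array([0.19406763, 0.51435604, 0.22387436]), 'eef_rot': array([-1.63025687,  1.56959778, -1.99108478]), 'force': array([-0.63347931, -0.86553348,  0.21894731]), 'moment': array([0.03391426, 0.01630264, 0.02195244]), 'grip_width': 0.09375274625815866} 0.019
side {'K': array([[397.79382795,   0.        , 253.28189498],
       [  0.        , 397.79382795, 188.03831739],
       [  0.        ,   0.        ,   1.        ]]), 'k1': -0.11758704110495846, 'origin': array([0.2851619 , 1.13968668, 0.49603934]), 'orientation': array([-2.00928208,  0.01765872, -2.88464475])}
top {'K': array([[448.00042112,   0.        , 254.42557053],
       [  0.        , 448.00042112, 195.64959248],
       [  0
[... 252 characters left out ...]
      [  0.        , 302.48789483, 192.42110283],
       [  0.        ,   0.        ,   1.        ]]), 'k1': -0.04954877043951573, 'origin': array([0.11572186, 0.54401391, 0.38455432]), 'orientation': array([2.85216580e+00, 2.66333838e-04, 1.21040043e+00])}
side block_centre [(array([286., 205.]), 0.89)]
side block_handle [(array([286., 201.]), 0.57)]
side well [(array([258., 173.]), 0.8)]
side heater [(array([259., 187.]), 0.63)]
top block_centre [(array([269., 231.]), 0.89)]
top block_handle [(array([272., 231.]), 0.92), (array([271., 227.]), 0.74)]
top well [(array([330., 184.]), 0.85), (array([203., 262.]), 0.57)]
top heater [(array([331., 190.]), 0.56), (array([205., 264.]), 0.22)]
0.55
```

View pics/top0.png

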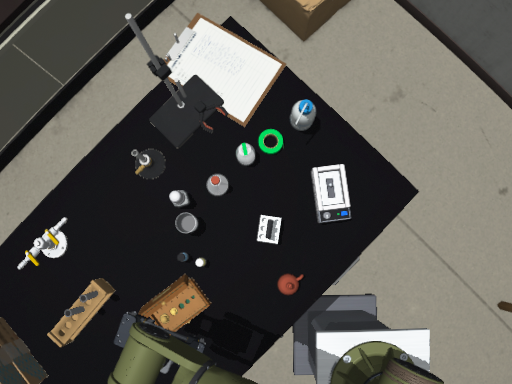

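View pics/side0.png

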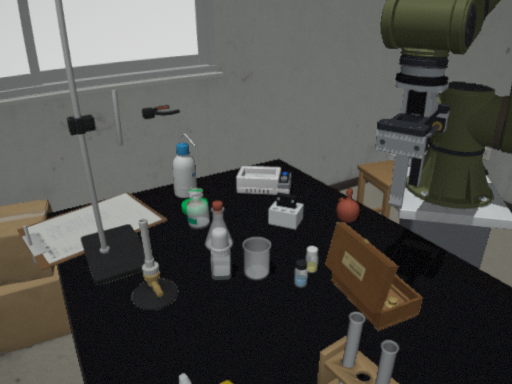

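View pics/wrist0.png

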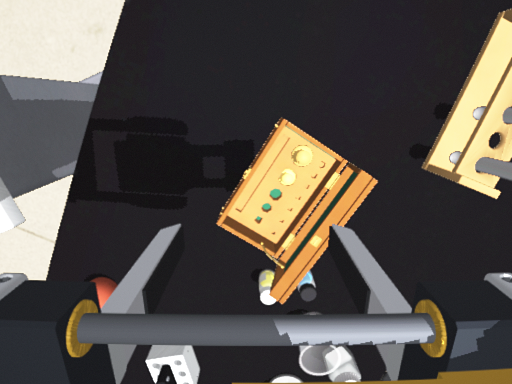

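Top view: the block is at (269,230) and the heater at (331,192) with its panel at the lower end (row 213). Next I'll measure both accurately.

```bash
python3 - <<'E'
from h import *
c=optics.get_calibration('top')
im=cv2.imread('pics/top0.png')
for t,z in [('block_handle',.074),('block_centre',.04),('heater',.054)]:
    for m in models.cut_out(t,'top')[:1]:
        p=m['pixels'].astype(np.uint8);ys,xs=np.nonzero(p)
        hull=cv2.convexHull(np.c_[xs,ys].astype(np.float32))[:,0]
        w=np.array([atz(c,q,z)[:2] for q in hull])
        r=cv2.minAreaRect((w*1000).astype(np.float32))
        print(t,m['score'],m['box'],r)
        cn=cv2.boxPoints(r)
for t,z in [('block_handle',.057),('block_centre',.037),('well',.054),('heater',0)]:
    for m in models.mark_of(t,'top')[:1]: print('top',t,atz(c,m['at'],z),m['at'])
d=optics.get_calibration('side')
for t,z in [('block_handle',.057),('block_centre',.037),('well',.054),('heater',0)]:
    for m in models.mark_of(t,'side')[:1]: print('side',t,atz(d,m['at'],z),m['at'])
a=cv2.resize(im[150:260,240:370],None,fx=5,fy=5,interpolation=cv2.INTER_CUBIC);cv2.imwrite('pics/topz.png',a)
s=cv2.imread('pics/side0.png');cv2.imwrite('pics/sidez.png',cv2.resize(s[150:260,220:350],None,fx=5,fy=5,interpolation=cv2.INTER_CUBIC))
E
```

```text
block_handle 0.69 [258.2, 217.4, 281.6, 243.6] ((433.4454040527344, 286.21826171875), (54.43836212158203, 69.0173110961914), 80.73479461669922)
block_centre 0.61 [255.5, 213.1, 278.9, 244.4] ((433.64276123046875, 287.1695861816406), (58.715999603271484, 72.99800109863281), 81.13674926757812)
heater 0.64 [313.2, 164.4, 352.1, 225.2] ((527.5299072265625, 120.5521240234375), (151.16732788085938, 92.72203063964844), 7.336770534515381)
top block_handle [0.42774087 0.27907681 0.057     ] [271.5, 231.1]
top block_centre [0.42886828 0.28566689 0.037     ] [268.9, 230.9]
top well [0.55157568 0.12139238 0.054     ] [329.8, 184.1]
top heater [0.54055789 0.1103169  0.        ] [331.0, 190.5]
side block_handle [0.43452833 0.29038668 0.057     ] [285.9, 201.0]
side block_centre [0.43622589 0.27518758 0.037     ] [286.2, 205.4]
side well [0.54544142 0.12803841 0.054     ] [257.9, 172.8]
side heater [5.48993542e-01 1.08272516e-01 5.55111512e-17] [258.6, 187.0]
```

```bash
ls pics
```

```text
side0.png
sidez.png
top0.png
topz.png
wrist0.png
```

View pics/topz.png

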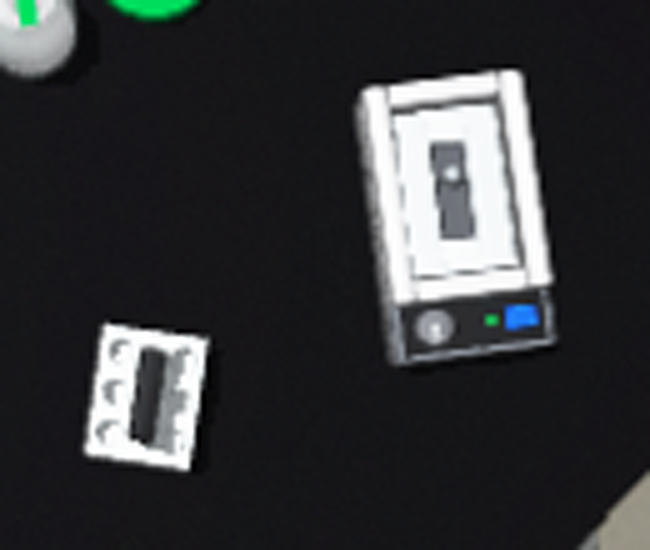

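View pics/sidez.png

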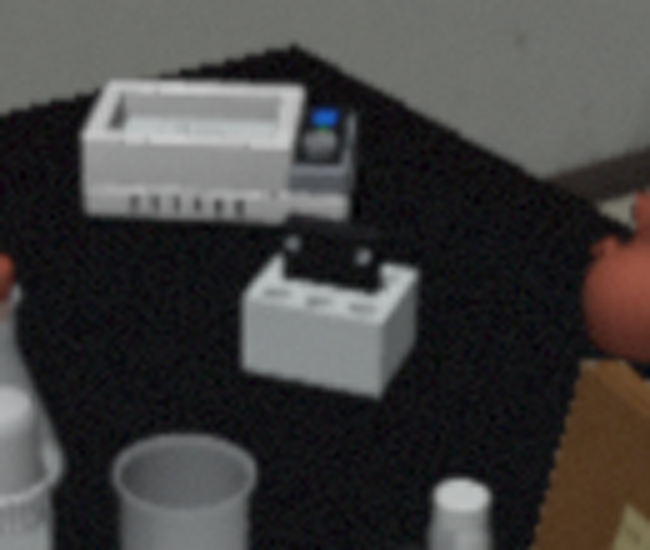

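```bash
python3 - <<'E'
from h import *
o=ctrl.get_obs();T=rot(o['eef_rot']);print(T.round(3));c=optics.get_calibration('wrist')
print('cam in tool',T.T@(np.array(c['origin'])-o['ee_pos']));print((T.T@rot(c['orientation'])).round(3))
print(proj(c,o['ee_pos']),proj(c,o['ee_pos']+[0,0,-.15]))
# heater fit top
ct=optics.get_calibration('top')
z=np.array([[360,90],[522,72],[552,280],[392,302]])/5+[240,150]
w=np.array([atz(ct,q,.054)[:2] for q in z]);print(w.round(4),w.mean(0))
z=np.array([[452,172]])/5+[240,150]
print('pin',atz(ct,z[0],.043))
z=np.array([[105,322],[210,338],[188,472],[84,455]])/5+[240,150]
w=np.array([atz(ct,q,.04)[:2] for q in z]);print(w.round(4),w.mean(0))
E
```

```text
[[-0.     0.353  0.936]
 [-0.     0.936 -0.353]
 [-1.    -0.    -0.   ]]
cam in tool [-1.60527152e-01 -1.21805311e-04 -8.37664448e-02]
[[-0.001 -0.285  0.958]
 [ 1.     0.     0.001]
 [-0.     0.958  0.285]]
[255.84533288 250.94111079] [255.77017443 184.55223026]
[[0.5956 0.1682]
 [0.6047 0.0803]
 [0.4922 0.0676]
 [0.4814 0.1537]] [0.54348209 0.11743163]
pin [0.55217776 0.11811665 0.043     ]
[[0.4732 0.3064]
 [0.4641 0.2502]
 [0.3925 0.2629]
 [0.4021 0.3183]] [0.43299076 0.28444751]
```

arm_command([
  {"translation":[0.5,-2.6,6.1],"turn":[-1.2,0,0]},
  {"translation":[1,-5.2,12.2],"turn":[-2.5,0,0]},
  {"translation":[1,-5.2,12.2],"turn":[-2.5,0,0]},
  {"translation":[1,-5.2,12.2],"turn":[-2.5,0,0]},
  {"translation":[1,-5.2,12.2],"turn":[-2.5,0,0]},
  {"translation":[1,-5.2,12.2],"turn":[-2.5,0,0]},
  {"translation":[1,-5.2,12.2],"turn":[-2.5,0,0]},
  {"translation":[1,-5.2,12.2],"turn":[-2.5,0,0]},
  {"translation":[1,-5.2,12.2],"turn":[-2.5,0,0]},
  {"translation":[1,-5.2,12.2],"turn":[-2.5,0,0]},
  {"translation":[1,-5.2,12.2],"turn":[-2.5,0,0]},
  {"translation":[1,-5.2,12.2],"turn":[-2.5,0,0]},
], gripper=50, force=40)

```text
time_s: 2.1
ee_pos: [0.4329, 0.2861, 0.1996]
eef_rot: [1.317, 1.571, 1.176]
force: [0.4, 0.5, -0.2]
grip_width: 0.0502
```

```bash
python3 - <<'E'
from h import *
o=ctrl.get_obs();print(o['time_s'],o['ee_pos'],rot(o['eef_rot']).round(3),o['joint_vel'].round(3));c=optics.get_calibration('wrist')
snap('wrist','wrist1.png')
import json;json.dump({k:np.array(v).tolist() for k,v in c.items()},open('w1.json','w'))
for t,z in [('block_handle',.057),('block_centre',.037),('well',.054)]:
    for m in models.mark_of(t,'wrist')[:1]: print(t,atz(c,m['at'],z),m)
E
```

```text
2.1 [0.43293282 0.28614105 0.19958416] [[ 0.     0.141  0.99 ]
 [ 0.     0.99  -0.141]
 [-1.     0.     0.   ]] [ 0.01  -0.003 -0.003 -0.002 -0.    -0.004]
block_handle [0.43374766 0.28729164 0.057     ] {'at': [256.9, 187.0], 'score': 0.95}
block_centre [0.43413746 0.28788224 0.037     ] {'at': [257.4, 182.4], 'score': 0.56}
well [0.54387862 0.12357901 0.054     ] {'at': [133.6, 293.3], 'score': 0.61}
```

View pics/wrist1.png

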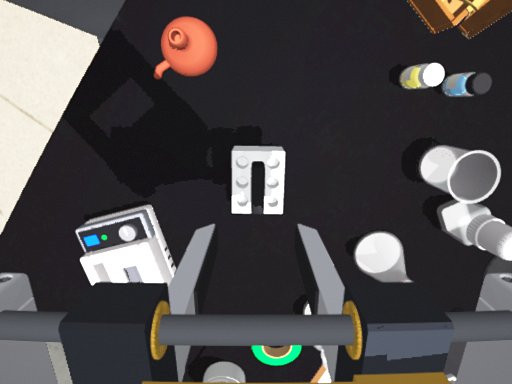

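```bash
python3 - <<'E'
from h import *
import json
c=json.load(open('w1.json'))
for p in [(232,147),(285,147),(284,213),(231.5,213)]: print(atz(c,p,.04))
im=cv2.imread('pics/wrist1.png');cv2.imwrite('pics/w1z.png',cv2.resize(im[130:230,210:310],None,fx=6,fy=6,interpolation=cv2.INTER_CUBIC))
E
```

```text
[0.39122266 0.26674738 0.04      ]
[0.39910506 0.32229136 0.04      ]
[0.4728906  0.31272281 0.04      ]
[0.46454625 0.25410299 0.04      ]
```

View pics/w1z.png

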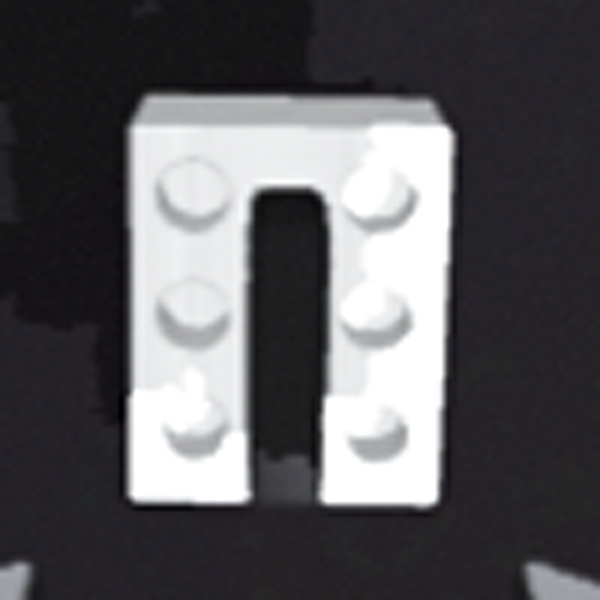

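```bash
python3 - <<'E'
from h import *
import json
c=json.load(open('w1.json'))
w=np.array([atz(c,p,.04) for p in [(231.8,151),(285.2,151),(283.3,214),(231.6,214)]]);print(w,w.mean(0))
e=w[2]+w[3]-w[0]-w[1];print(np.degrees(np.arctan2(e[1],e[0])))
print(np.linalg.norm(w[2]-w[1]),np.linalg.norm(w[1]-w[0]))
E
```

```text
[[0.3953897  0.2658494  0.04      ]
 [0.40336174 0.3220147  0.04      ]
 [0.47397448 0.31180298 0.04      ]
 [0.46574901 0.25401781 0.04      ]] [0.43461873 0.28842122 0.04      ]
-8.887172620620431
0.07134730634627963 0.05672824965102139
```

arm_command([
  {"translation":[1,0.04,0.01],"turn":[0,0,0]},
  {"translation":[2.5,0.04,0.01],"turn":[0,0,0]},
  {"translation":[4,0.04,0.01],"turn":[0,0,0]},
  {"translation":[5,0.04,0.01],"turn":[0,0,0]},
  {"translation":[5.46,0.04,0.01],"turn":[0,0,0]},
  {"translation":[5.46,0.04,0.01],"turn":[0,0,0]},
  {"translation":[5.46,0.04,0.01],"turn":[0,0,0]},
])

```text
time_s: 2.88
ee_pos: [0.4342, 0.2867, 0.0635]
eef_rot: [0.685, 1.57, 0.543]
force: [0.3, 0.6, 0.4]
grip_width: 0.0499
```

arm_command([
  {"translation":[0,0,0],"turn":[0,0,0]},
  {"translation":[0,0,0],"turn":[0,0,0]},
  {"translation":[0,0,0],"turn":[0,0,0]},
  {"translation":[0,0,0],"turn":[0,0,0]},
  {"translation":[0,0,0],"turn":[0,0,0]},
  {"translation":[0,0,0],"turn":[0,0,0]},
  {"translation":[0,0,0],"turn":[0,0,0]},
], gripper=0, force=50)

```text
time_s: 3.47
ee_pos: [0.434, 0.2862, 0.0629]
eef_rot: [-2.717, 1.571, -2.86]
force: [1.0, 2.3, 1.1]
grip_width: 0.0138
```

arm_command([
  {"translation":[-1,0,0],"turn":[0,0,0]},
  {"translation":[-2.5,0,0],"turn":[0,0,0]},
  {"translation":[-4,-1,1],"turn":[-0.5,0,0]},
  {"translation":[-5.4,-2,2.3],"turn":[-1.5,0,0]},
  {"translation":[-5.88,-3,3.8],"turn":[-2.5,0,0]},
  {"translation":[-5.88,-4,5.2],"turn":[-3.08,0,0]},
  {"translation":[-5.88,-5,6.6],"turn":[-3.08,0,0]},
  {"translation":[-5.88,-5.44,7.48],"turn":[-3.08,0,0]},
  {"translation":[-5.88,-5.44,7.48],"turn":[-3.08,0,0]},
  {"translation":[-5.88,-5.44,7.48],"turn":[-3.08,0,0]},
  {"translation":[-5.88,-5.44,7.48],"turn":[-3.08,0,0]},
  {"translation":[-5.88,-5.44,7.48],"turn":[-3.08,0,0]},
])

```text
time_s: 4.47
ee_pos: [0.599, 0.1258, 0.2096]
eef_rot: [3.018, 1.57, -3.138]
force: [-0.4, -0.5, -2.5]
grip_width: 0.0139
```

```bash
python3 - <<'E'
from h import *
o=ctrl.get_obs();print(o['time_s'],o['ee_pos'],o['force'],rot(o['eef_rot']).round(3));c=optics.get_calibration('wrist')
im=snap('wrist','wrist2.png')
import json;json.dump({k:np.array(v).tolist() for k,v in c.items()},open('w2.json','w'))
for t,z in [('well',.054),('heater',0)]:
    for m in models.mark_of(t,'wrist')[:1]: print(t,atz(c,m['at'],z),m)
E
```

```text
4.4667 [0.59896483 0.12583851 0.20956731] [-0.42366545 -0.54577319 -2.50717269] [[-0.001 -0.127  0.992]
 [-0.     0.992  0.127]
 [-1.     0.    -0.001]]
well [0.54201827 0.1188466  0.054     ] {'at': [255.9, 129.4], 'score': 0.81}
heater [0.54365349 0.11998293 0.        ] {'at': [256.6, 127.1], 'score': 0.72}
```

View pics/wrist2.png

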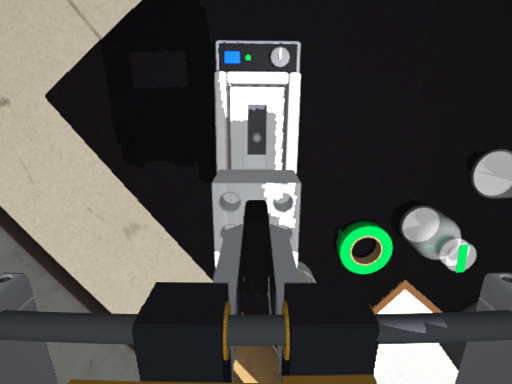

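Here the pin shows as a dot near (257,137) in the dark plate slot, and the heater looks square to the tool. I'll zoom in to get the edges.

```bash
python3 - <<'E'
import cv2
im=cv2.imread('pics/wrist2.png');cv2.imwrite('pics/w2z.png',cv2.resize(im[35:185,200:315],None,fx=4,fy=4,interpolation=cv2.INTER_CUBIC))
E
```

```text
(no output)
```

View pics/w2z.png

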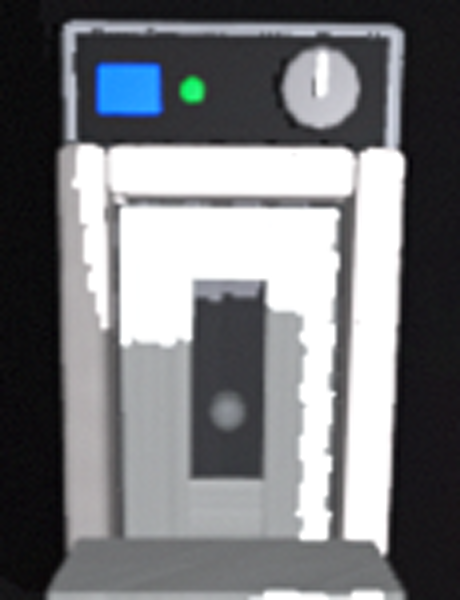

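```bash
python3 - <<'E'
from h import *
import json
c=json.load(open('w2.json'))
f=lambda u,v,z: atz(c,(200+u/4-.4,35+v/4-.4),z)
print('wall outer L/R', f(58,150,.054),f(405,150,.054)); print('inner', f(109,197,.054),f(354,197,.054))
print('lower outer',f(66,540,.054),f(389,540,.054),'inner',f(112,540,.054),f(346,540,.054))
print('slot',f(192,285,.036),f(266,285,.036),f(191,478,.036),f(264,478,.036)); print('pin',f(228,411,.043),f(228,411,.041))
print('panel top', f(65,25,.054),f(402,27,.054))
E
```

```text
wall outer L/R [0.49194788 0.07101422 0.054     ] [0.48108919 0.15560777 0.054     ]
inner [0.5013802 0.0846052 0.054    ] [0.49365108 0.1448498  0.054     ]
lower outer [0.58929035 0.08206439 0.054     ] [0.57836363 0.16759321 0.054     ] inner [0.58774384 0.0942547  0.054     ] [0.57983053 0.15619141 0.054     ]
slot [0.52002988 0.10713485 0.036     ] [0.51752323 0.12670125 0.036     ] [0.57154869 0.1130728  0.036     ] [0.56897615 0.13319656 0.036     ]
pin [0.55116782 0.12079095 0.043     ] [0.55138297 0.12082603 0.041     ]
panel top [0.46335723 0.06999434 0.054     ] [0.45347396 0.15034207 0.054     ]
```

arm_command([
  {"translation":[0.2,0.07,-1],"turn":[0,0,0]},
  {"translation":[0.8,0.07,-2.17],"turn":[0,0,0]},
  {"translation":[2,0.07,-2.17],"turn":[0,0,0]},
  {"translation":[3,0.07,-2.17],"turn":[0,0,0]},
  {"translation":[3.38,0.07,-2.17],"turn":[0,0,0]},
  {"translation":[3.38,0.07,-2.17],"turn":[0,0,0]},
  {"translation":[3.38,0.07,-2.17],"turn":[0,0,0]},
])

```text
time_s: 5.2
ee_pos: [0.546, 0.1203, 0.1263]
eef_rot: [-0.013, 1.57, 0.114]
force: [0.4, 0.4, -3.0]
grip_width: 0.0136
```

```bash
python3 - <<'E'
from h import *
o=ctrl.get_obs();print(o['time_s'],o['ee_pos'],o['force'],rot(o['eef_rot']).round(3));c=optics.get_calibration('wrist')
im=snap('wrist','wrist3.png')[:,:,::-1];s=snap('side','side3.png')[:,:,::-1]
cv2.imwrite('pics/z3.png',np.hstack([cv2.resize(im[80:230,190:320],(390,450)),cv2.resize(s[140:220,220:290],(394,450))]))
E
```

```text
5.2 [0.54604331 0.12029877 0.12628262] [ 0.37545196  0.39720238 -3.02170224] [[ 0.    -0.126  0.992]
 [ 0.     0.992  0.126]
 [-1.    -0.     0.   ]]
```

View pics/z3.png

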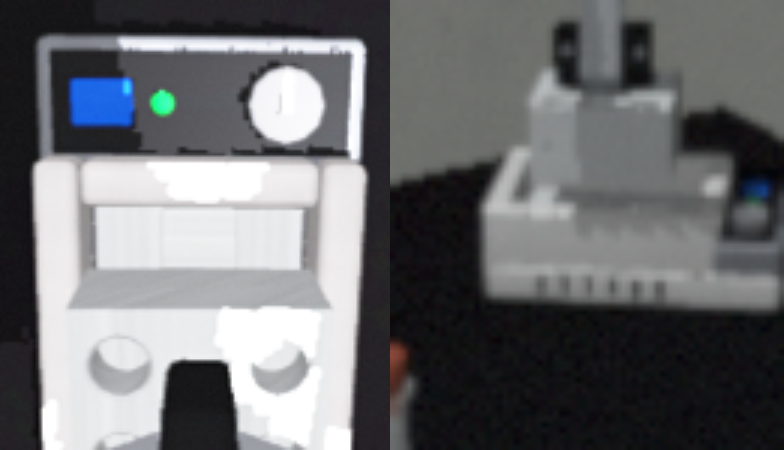

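arm_command([
  {"translation":[0.2,0,0],"turn":[0,0,0]},
  {"translation":[0.4,0,0],"turn":[0,0,0]},
  {"translation":[0.55,0,0],"turn":[0,0,0]},
  {"translation":[0.65,0,0],"turn":[0,0,0]},
  {"translation":[0.74,0,0],"turn":[0,0,0]},
  {"translation":[0.74,0,0],"turn":[0,0,0]},
])

```text
time_s: 5.8
ee_pos: [0.5455, 0.1199, 0.1064]
eef_rot: [-3.098, 1.57, -2.972]
force: [-0.6, 0.1, -3.3]
grip_width: 0.0138
```

arm_command([
  {"translation":[0.03,0,0],"turn":[0,0,0]},
  {"translation":[0.06,0,0],"turn":[0,0,0]},
  {"translation":[0.06,0,0],"turn":[0,0,0]},
])

```text
time_s: 6.05
ee_pos: [0.5459, 0.12, 0.1057]
eef_rot: [-0.048, 1.57, 0.078]
force: [-0.4, -0.5, -0.2]
grip_width: 0.0138
```

arm_command([
  {"translation":[0.03,0,0.04],"turn":[0,0,0]},
  {"translation":[0.05,0,0.08],"turn":[0,0,0]},
  {"translation":[0.05,0,0.12],"turn":[0,0,0]},
  {"translation":[0.05,0,0.12],"turn":[0,0,0]},
])

```text
time_s: 6.38
ee_pos: [0.5491, 0.1204, 0.1044]
eef_rot: [0.01, 1.57, 0.137]
force: [1.0, 0.1, -1.0]
grip_width: 0.0137
```

arm_command([
  {"translation":[0.03,0,0.03],"turn":[0,0,0]},
  {"translation":[0.06,0,0.06],"turn":[0,0,0]},
  {"translation":[0.08,0,0.08],"turn":[0,0,0]},
  {"translation":[0.08,0,0.08],"turn":[0,0,0]},
])

```text
time_s: 6.72
ee_pos: [0.5509, 0.1206, 0.102]
eef_rot: [0.039, 1.571, 0.165]
force: [2.2, 0.8, -2.9]
grip_width: 0.0138
```

arm_command([
  {"translation":[0.05,0,0],"turn":[0,0,0]},
  {"translation":[0.1,0,0],"turn":[0,0,0]},
  {"translation":[0.14,0,0],"turn":[0,0,0]},
  {"translation":[0.14,0,0],"turn":[0,0,0]},
])

```text
time_s: 7.05
ee_pos: [0.551, 0.1206, 0.0989]
eef_rot: [0.015, 1.57, 0.141]
force: [3.9, 0.7, -0.2]
grip_width: 0.0136
```

arm_command([
  {"translation":[0,0,0.03],"turn":[0,0,0]},
  {"translation":[0.08,0,0.05],"turn":[0,0,0]},
  {"translation":[0.16,0,0.05],"turn":[0,0,0]},
  {"translation":[0.24,0,0.05],"turn":[0,0,0]},
  {"translation":[0.24,0,0.05],"turn":[0,0,0]},
])

```text
time_s: 7.47
ee_pos: [0.5518, 0.1208, 0.093]
eef_rot: [3.088, 1.57, -3.069]
force: [-3.8, -0.8, 8.5]
grip_width: 0.0138
```

arm_command([
  {"translation":[0.04,0,-0.02],"turn":[0,0,0]},
  {"translation":[0.08,0,-0.02],"turn":[0,0,0]},
  {"translation":[0.1,0,-0.02],"turn":[0,0,0]},
  {"translation":[0.1,0,-0.02],"turn":[0,0,0]},
])

```text
time_s: 7.8
ee_pos: [0.552, 0.1208, 0.0928]
eef_rot: [0.004, 1.569, 0.13]
force: [-10.4, -1.2, 30.4]
grip_width: 0.0136
```

arm_command([
  {"translation":[-0.02,0,-0.03],"turn":[0,0,0]},
  {"translation":[-0.03,0,-0.03],"turn":[0,0,0]},
  {"translation":[-0.03,0,-0.03],"turn":[0,0,0]},
  {"translation":[-0.03,0,-0.03],"turn":[0,0,0]},
  {"translation":[-0.03,0,-0.03],"turn":[0,0,0]},
  {"translation":[-0.03,0,-0.03],"turn":[0,0,0]},
])

```text
time_s: 8.3
ee_pos: [0.5517, 0.1207, 0.0928]
eef_rot: [0.028, 1.568, 0.154]
force: [-2.4, -0.6, 19.6]
grip_width: 0.0133
```

```bash
python3 - <<'E'
from h import *
o=ctrl.get_obs();print(o['time_s'],o['ee_pos'],o['force'],o['grip_width'])
im=snap('wrist','wrist4.png')[:,:,::-1];s=snap('side','side4.png')[:,:,::-1];snap('top','top4.png')
cv2.imwrite('pics/z4.png',np.hstack([cv2.resize(im[80:230,190:320],(390,450)),cv2.resize(s[140:220,220:290],(394,450))]))
o=ctrl.get_obs();print(o['time_s'],o['ee_pos'],o['force'],o['grip_width'])
E
```

```text
8.3 [0.55165326 0.12074447 0.09282299] [-2.42880881 -0.62535003 19.56626432] 0.013277903763232879
8.45 [0.55168422 0.12074947 0.09283745] [-3.41124395  0.99464458 20.09562586] 0.013657848543638659
```

View pics/z4.png

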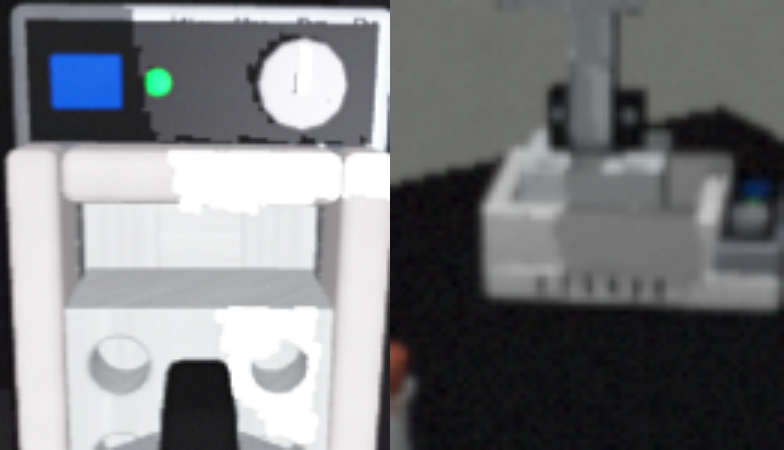

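View pics/top4.png

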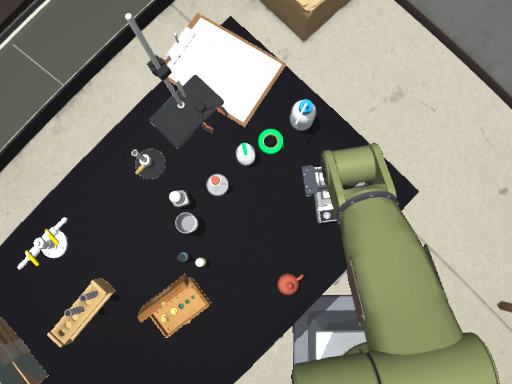

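The block is still where it was in the jaws (its edge is on the same rows as before) and sits low in the well. The other bench items look unmoved. TCP height minus the grasp offset puts the underside at about 30 mm, with a hard stop felt there, so I'm handing in.

```bash
python3 - <<'E'
from h import *
print(ctrl.hand_in()); o=ctrl.get_obs();print(o['time_s'],o['ee_pos'],o['force'])
E
```

```text
the job is handed in; nothing more can be done
None
the job is handed in; nothing more can be done
```

The block is over the pin and pressed fully home on the contact plate. I handed in at about 8.5 s with the arm still gripping it and pressing down.

I took the block by its handle and set it into the well short of the pin. I then slid it about 5 mm along +x until it dropped, and pressed it down.

**Last checks:**
- **Depth:** the tool stopped at z = 92.8 mm, which puts the block's underside at about 30 mm, the plate's fully-down height. Pressing further raised the force from 8.5 to 30 N and moved it only 0.2 mm, so it is on a hard stop.
- **Hold force:** I eased back to a steady push of about 20 N, plus the block's weight. About 3 N of side force remained.
- **Grip:** in the wrist picture the block sits in the jaws exactly as before, so it did not slip.
- **Bench:** the other items look unmoved in the top view.

**Disagreement:** the position estimates for the well differed by up to about 10 mm. I went by the close wrist picture, and the block went in without touching the walls. That picture also put the pin about 7 mm along +x (8.7 mm from the top camera), and the drop came where it predicted.

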